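# Release the bench's key-locked emergency stop

## Robot

A 6-joint arm with a two-finger parallel gripper is mounted at the origin on the work surface. World frame = base frame: x ahead of the robot, y to its left, z up, the work surface at z = 0. Lengths are in m, angles in rad, forces in N, time in s.
With the tool pointing down it reaches from about 0.3 to 0.875 m from the base axis. Payload 6.4 kg.
Tool frame: the origin (TCP) lies midway between the tips of the shut fingers; the grasp point (between the pads) lies 19 mm behind it; z points along the fingers, y is the line along which they close (so a half turn about z gives the same grasp; the last joint's range is limited). The gripper opens to 85 mm and grips with 20 to 120 N. Pads are 22 mm wide; open, the fingers measure 114 mm over their backs; the gripper's body (76 mm by 85 mm) begins 54 mm behind the grasp point. The pads swing forward as they close: fully open they stand 13 mm farther back than shut.
Start: joints at [-0.206, 0.181, 1.607, -0, 1.354, -0.206], TCP at [0.575, 0, 0.231] pointing down, gripper open.
Joint ranges: [-2.99, 2.99], [-0.89, 2.07], [0.3, 2.58], [-1.14, 4.28], [0, 2.63], [-3.12, 3.12]. Speed limits (rad/s): [2.57, 2.57, 3.01, 3.14, 3.14, 3.14].

## Interface

Orientations are given as a rotation vector (axis times angle).
In Python, from workcell import env gives the robot as it stands.
- The arm moves only by the shell command python3 -m handwheel 'ROWS' [FORCE]. ROWS is text: rows parted by semicolons, each of 7 numbers parted by spaces: the shift along the tool's x, y, z in units of 30 mm (1.0 is 30 mm), then the turn, a rotation vector about the tool's x, y, z in units of 10 degrees (1.0 is 10 degrees), then the opening, from -1 (shut) to 1 (fully open). In form: tx ty tz ax ay az fingers; .... A call has exactly 5 rows; each row shifts and turns the commanded pose from where the row before left it, along the tool's axes as they then stand; what a row does not reach is not made up. A row lasts 1/8 s, in which the tool goes at most 62.5 mm and 10.7 degrees, less where a joint would pass 70% of its speed; a pose out of reach is approached as far as the arm can. A call is refused whole if a number of a shift passes 1 or a number of a turn 1, either way. A call with a gripper value outside its range is refused whole. The fingers move at their own pace and stop on an object; FORCE is the grip in N (left out, the last holds). Time passes only in rows, so rows that do not move let the fingers close, or fill a call up. It gives the time, the measured TCP pose, the force, the opening and the grip force at its end, in the units of the state.
- env.get_state(): the state, without advancing time (a new reading comes with each control period).
- env.read_camera(name): name is "scene" or "side" or "wrist"; returns the picture (420x560x3 uint8, red, green, blue); there is no depth.
- env.get_calibration(name): a dict with "intrinsics" (3x3 intrinsics, pixels), "R" (3x3) and "t" (3): a world point X has camera coordinates R X + t. Camera axes: x right, y down, z forward; pixel columns grow to the right and rows downward; lengths in m; the calibration is good to about 2 mm. A picture is of the moment at which its call begins: read the wrist's pose just before it. get_calibration takes no time and is no camera call; for the wrist camera it gives the pose at the moment of the call.
- env.close_job(): hands the job in; it is judged then, once.
Trained networks look in the newest picture that a camera, given by its name, has taken for a name from the list of things; names that differ only in an ending like _2 or _b are one class to them, and where a whole thing is asked for, a point or a joint stands for the part that bears it (a point fixed in the world has none). Each returns a list of dicts, best first, with "score" (0 to 1); they miss things now and then, are a little off and sometimes report something else, mostly with a low value. They report only what shows in the picture. A call takes as long as a camera call. They do not tell look-alikes from the thing itself.
- env.spot_in(camera, target): "position" ([x, y, z] in m, in world coordinates, good to about 4 mm: the middle of the surface that is visible of it).
- env.trace(camera, target): "mask" (420x560 bool, what is visible of it).
- env.spot_point(camera, target): "position" ([x, y, z] in m, in world coordinates, good to about 4 mm: a listed point, or the origin of a listed thing).
The state is a dict: "t": time; "qpos": joint angles; "joint_velocities": joint speeds; "effort": joint torques, N m; "tcp_pos": TCP position; "ee_rot": TCP orientation; "force": force on the tool from outside, world axes, zero at the start; "ft_torque": the same for the moment, N m; "grip_width": finger opening in m; "gripper_force": force on a finger pad.
Only numpy, scipy, OpenCV 4.12 (cv2) and the standard library are available. Lean on these libraries where they do the work, as an engineer would, in place of code of your own. Each camera call takes 0.05 s, during which the arm holds its last target. There are 200 camera calls.

## Task

The emergency stop on the bench control station has been struck and its mushroom head is latched down. Take the key from its pocket in the tool block, push it fully home in the lock in the middle of the head, turn it clockwise to its stop so that the head springs up, turn it back home, draw it out and stand it in its pocket again, fully down and let go. Work by feel and never force the key; do not press the start button, and leave the other things on the bench where they are.

Things in the scene. Friction and masses are not known exactly. Their poses are not given: they have to be found in the camera images.
- key: double-bit key, 52 mm tall, 35 g, upright in the tool block. Origin: centre of its lower end; z up the barrel, x along its width, y across. Upward: flat bit 18 mm wide (x), 4 mm thick (y), z 0 to 8 mm; round barrel 6 mm thick, z 0 to 24; round collar 16 mm wide, z 12 to 15; black grip 26 mm wide (x), 10 mm thick (y), z 22 to 52. Same either way round (half turn about z).
- station: control station, fixed: grey box 84 (x) by 196 (y) by 62 mm high, origin at the centre of its underside. On top, in a row along y: mushroom head of the emergency stop, 41 mm wide, at y = +58 mm; pilot lamp in the middle (79 mm above the bench); black start button at y = -58 mm (83 mm above the bench).
- keyhole (a point): centre of the steel lock face in the middle of the mushroom head, 88 mm above the bench latched, 94.5 released. z up, x along the slot: 19.5 (x) by 5.5 mm (y), 8 mm square in the middle, through a fixed flat plate 3 mm thick; the plug below has the same slot. Key fully home: collar on the face, lower end 12 mm below it. Off home the bit is caught under the plate and cannot come out.
- lock_plug (a joint): angle of the lock's plug, rad: 0 = home (in line with the plate's slot), grows clockwise seen from above, up to a hard stop some 15 degrees short of a quarter turn from home. A spring drives it home (0.02 N m at home, 0.06 N m at the stop). The key has about 0.1 rad of play in it to either side. The head unlatches just before the stop.
- stop_head (a joint): lift of the mushroom head, m: 0 = latched down, 0.0065 = released. Once unlatched a spring (7 N at the bottom, 5 N at the top) raises it and the key in it: the hand must give way upward. Held or pressed down while the key is turned back, it latches again. Up and turned back, it stays up.
- start_button (a joint): travel of the start button, m: 0 = untouched, 0.005 = pressed
- key_block: hardwood tool block, fixed, 150 (x) by 56 (y) by 45 mm high, origin at the centre of its underside. Key's pocket at x = +45 mm; three dark hex keys stand in it at x = -12, -34 and -57 mm, rising 36 to 54 mm above it, bent towards +y.
- pocket (a point): centre of the mouth of the key's pocket, on top of the block, 45 mm above the bench; x along the pocket, z up. Pocket 23 (x) by 9 mm (y), 18 mm deep. The key stands in it with its collar on the block: lower end 12 mm below the mouth.
- tin: bystander: closed tin, 74 mm in diameter, 85 mm high, origin at the centre of its underside
- head_tube: bystander: piece of painted frame tube standing on end, 38 mm in diameter, 115 mm high, origin at the centre of its underside
- spanner: bystander: open-ended spanner lying on the bench, 170 mm long along its x, origin at its middle
There are look-alikes about, which are no part of the job. Leave any pink or purple look-alike of the key alone.

How it is judged:
By the outcome, as a careful person would: the job done as asked, in the order asked, and still so for the second after the job is handed in, with the robot touching nothing.
It also fails if it takes over 72 s, if anything falls off the work surface, if the arm or the gripper's body presses on something with over 40 N, if the wrist force passes 120 N, or if a joint passes its speed limit or range.

## Working session

There is one attempt and no reset: what is moved stays moved. The work goes in short steps, Python scripts to look and compute and a shell command to move; the robot and the scene stay as the last step left them, time stands still between calls to the robot, and variables do not carry over. Pictures are saved under pics/ and viewed, at most 11 in all, crops included, and the job is handed in when it is done.

```bash
ls; mkdir -p pics
cat > h.py <<'E'
import numpy as np, cv2
from workcell import env
from scipy.spatial.transform import Rotation as R
def pic(n,f=None):
    im=env.read_camera(n)
    if f: cv2.imwrite(f'pics/{f}.png',im[:,:,::-1])
    return im
def proj(c,X):
    p=c['intrinsics']@(c['R']@np.array(X)+c['t']); return p[:2]/p[2]
def onplane(c,uv,z):
    d=c['R'].T@np.linalg.solve(c['intrinsics'],[uv[0],uv[1],1]); o=-c['R'].T@c['t']
    return o+d*(z-o[2])/d[2]
E
python3 - <<'E'
from h import *
for n in ['scene','side','wrist']:
    pic(n,n+'0'); c=env.get_calibration(n); print(n,'cam at',(-c['R'].T@c['t']).round(3))
    for t in ['keyhole','pocket','key','station','key_block','start_button']:
        print(t,[(np.round(d['position'],4).tolist(),round(d['score'],2)) for d in env.spot_point(n,t)[:3]])
s=env.get_state();print(s['t'],s['tcp_pos'],s['ee_rot'])
a=[cv2.imread(f'pics/{n}0.png') for n in ['scene','side','wrist']]
E
```

```text
pics
scene cam at [ 1.241 -0.624  0.71 ]
keyhole [([0.5097, 0.2279, 0.0922], 0.62)]
pocket [([0.5938, -0.2346, 0.0421], 0.61)]
key [([0.556, -0.3226, 0.0001], 0.79), ([0.5893, -0.2377, 0.0331], 0.69), ([0.6661, -0.3128, 0.007], 0.69)]
station [([0.759, 0.0041, -0.0003], 0.64), ([0.4955, 0.1749, -0.0034], 0.57)]
key_block [([0.5592, -0.2166, -0.0004], 0.76), ([0.5909, -0.2374, 0.0328], 0.61)]Traceback (most recent call last):
  File "<stdin>", line 5, in <module>
ValueError: it knows: head_tube, key, key_block, keyhole, pocket, spanner, station, tin
```

```bash
python3 -m handwheel --help | head -20; true
```

```text
schema error: expected rows of numbers
```

Run:
```python
from h import *
for n in ['side','wrist']:
    pic(n,n+'0'); c=env.get_calibration(n); print(n,'cam at',(-c['R'].T@c['t']).round(3))
    for t in ['keyhole','pocket','key','station','key_block']:
        print(t,[(np.round(d['position'],4).tolist(),round(d['score'],2)) for d in env.spot_point(n,t)[:3]])
s=env.get_state();print(s['t'],s['tcp_pos'],s['ee_rot'],s['grip_width'])
```

```text
side cam at [0.514 0.545 0.803]
keyhole [([0.5141, 0.2282, 0.0928], 0.79)]
pocket [([0.5926, -0.2364, 0.0445], 0.83)]
key [([0.5921, -0.2395, 0.0345], 0.51)]
station [([0.4973, 0.181, -0.0006], 0.86)]
key_block [([0.5494, -0.2153, -0.0014], 0.92), ([0.4954, 0.1777, -0.0003], 0.65)]
wrist cam at [0.573 0.083 0.374]
keyhole []
pocket [([0.597, -0.2328, 0.0455], 0.57)]
key [([0.5942, -0.2354, 0.0351], 0.9)]
station []
key_block [([0.5591, -0.2165, -0.0009], 0.58)]
0.9 [5.74996253e-01 9.93866625e-06 2.31281742e-01] [-2.22144568e+00 -2.22138082e+00  6.06469196e-05] 0.08555830508199798
```

View pics/scene0.png

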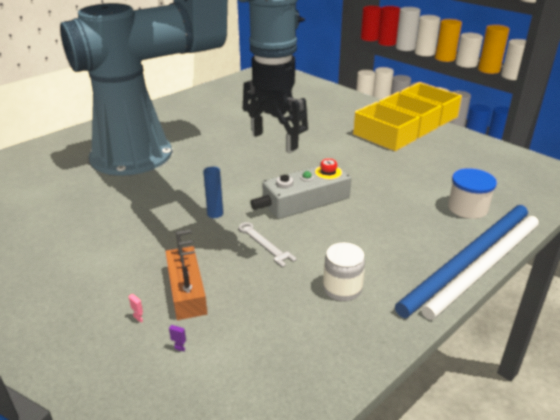

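View pics/side0.png

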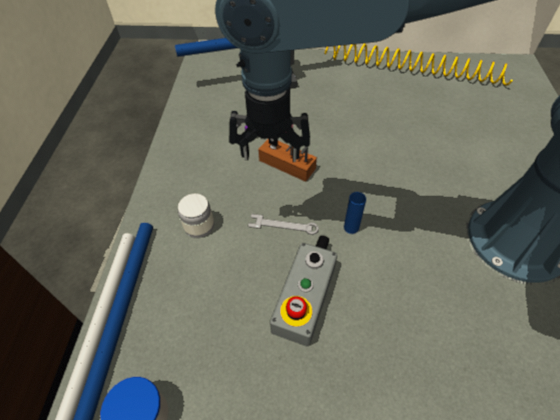

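The scene view shows the black key in the orange block at (186,283), with the pink (136,306) and purple (178,337) look-alikes beside it. In the side view the latched head is at (296,307) and the start button at (314,258). The networks' reports agree with both pictures, so I'll move over the key.

```bash
python3 -m handwheel '-0.8 0.1 0 0 0 0 1; -0.8 0.1 0 0 0 0 1; -0.8 0 0 0 0 0 1; -0.8 0 0 0 0 0 1; -0.8 0 0 0 0 0 1' 40
python3 -m handwheel '-0.8 0.1 0 0 0 0 1; -0.8 0.1 0 0 0 0 1; -0.8 0.1 0 0 0 0 1; -0.8 0.1 0 0 0 0 1; -0.6 0 0 0 0 0 1'
python3 - <<'E'
from h import *
n='wrist';env.read_camera('side')
s=env.get_state();print(s['t'],s['tcp_pos'],s['qpos'].round(3) if hasattr(s['qpos'],'round') else s['qpos'])
pic(n,n+'1'); c=env.get_calibration(n); print(n,'cam at',(-c['R'].T@c['t']).round(3),c['R'].round(2),c['intrinsics'][0])
for t in ['pocket','key','key_block']:
    print(t,[(np.round(d['position'],4).tolist(),round(d['score'],2)) for d in env.spot_point(n,t)[:3]])
E
```

```text
t: 1.52
tcp_pos: [0.581, -0.1208, 0.2313]
ee_rot: [2.221, 2.221, 0.0]
force: [0.2, -0.5, 0.0]
grip_width: 0.0852
gripper_force: 0.0
t: 2.15
tcp_pos: [0.5931, -0.2357, 0.2311]
ee_rot: [-2.222, -2.221, 0.0]
force: [0.2, -0.4, -0.6]
grip_width: 0.0856
gripper_force: 0.0
2.2 [ 0.59283322 -0.23769748  0.23108608] [-5.660e-01  3.200e-01  1.437e+00 -1.000e-03  1.384e+00 -5.640e-01]
wrist cam at [ 0.591 -0.154  0.373] [[ 1.   -0.   -0.  ]
 [-0.   -0.95  0.32]
 [-0.   -0.32 -0.95]] [345.65062349   0.         281.39770718]
pocket [([0.5956, -0.2371, 0.0441], 0.71)]
key [([0.5508, -0.3231, -0.0027], 0.85), ([0.595, -0.2375, 0.0362], 0.68), ([0.6668, -0.3099, 0.0031], 0.64)]
key_block [([0.5606, -0.2163, -0.0001], 0.77)]
```

View pics/wrist1.png

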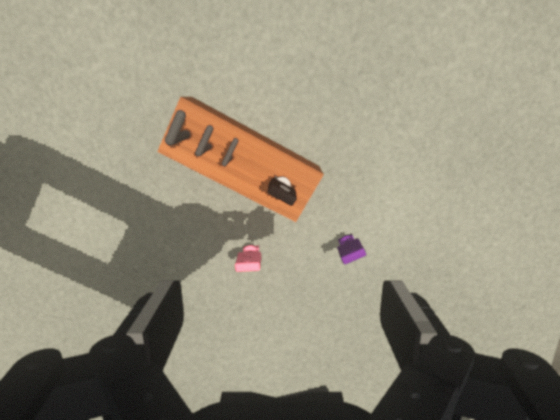

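Run:
```python
from h import *
n='wrist'
c=env.get_calibration(n)
pic(n,'w2')
for t,z in [('key_block',.045),('key',.085)]:
    for d in env.trace(n,t)[:3]:
        m=d['mask'].astype(np.uint8); p=cv2.findNonZero(m)
        P=np.array([onplane(c,q[0],z)[:2] for q in p],np.float32)
        r=cv2.minAreaRect(P*1000); w=cv2.eigen
        ev=np.linalg.svd((P-P.mean(0)),full_matrices=False)[2][0]
        print(t,round(d['score'],2),'rect',np.round(r[0],1),np.round(r[1],1),round(r[2],1),'pca',np.degrees(np.arctan2(ev[1],ev[0])).round(1), m.sum(), p.reshape(-1,2).mean(0).round(1))
im=cv2.imread('pics/w2.png')
cv2.imwrite('pics/w2c.png',cv2.resize(im[85:235,150:340],None,fx=4,fy=4,interpolation=cv2.INTER_CUBIC))
# triangulate key between side & wrist & scene masks
S=[]
for n2 in ['scene','side']:
    env.read_camera(n2)
    c2=env.get_calibration(n2)
    for d in env.trace(n2,'key')[:3]:
        q=cv2.findNonZero(d['mask'].astype(np.uint8)).reshape(-1,2).mean(0); print(n2,q.round(1),round(d['score'],2),[onplane(c2,q,z).round(4).tolist() for z in (.06,.07,.08)])
print([onplane(c,(283,188),z).round(4).tolist() for z in (.06,.07,.08)])
```

```text
key_block 0.77 rect [ 553.7 -211.6] [ 63.8 151.1] 61.3 pca -27.5 9479 [237.4 160.4]
key 0.96 rect [ 652.6 -284.4] [23.6 27.3] 26.8 pca -68.6 612 [349.5 252.4]
key 0.86 rect [ 592.4 -230.1] [20.8 29.4] 55.0 pca -47.8 629 [282.2 194.7]
scene [178.1 337.1] 0.86 [[0.6942, -0.3227, 0.06], [0.7026, -0.3274, 0.07], [0.711, -0.332, 0.08]]
scene [136. 307.] 0.77 [[0.5887, -0.3342, 0.06], [0.5987, -0.3387, 0.07], [0.6088, -0.3432, 0.08]]
scene [328.4 165.5] 0.67 [[0.4921, 0.2595, 0.06], [0.5037, 0.2459, 0.07], [0.5152, 0.2323, 0.08]]
side [272.  140.6] 0.66 [[0.5958, -0.2418, 0.06], [0.5947, -0.2312, 0.07], [0.5936, -0.2206, 0.08]]
side [287.4 130.3] 0.63 [[0.5566, -0.2849, 0.06], [0.556, -0.2738, 0.07], [0.5554, -0.2626, 0.08]]
side [248.9 131.3] 0.47 [[0.6619, -0.2755, 0.06], [0.6599, -0.2645, 0.07], [0.6579, -0.2535, 0.08]]
[[0.5921, -0.2309, 0.06], [0.592, -0.2283, 0.07], [0.592, -0.2258, 0.08]]
```

View pics/w2c.png

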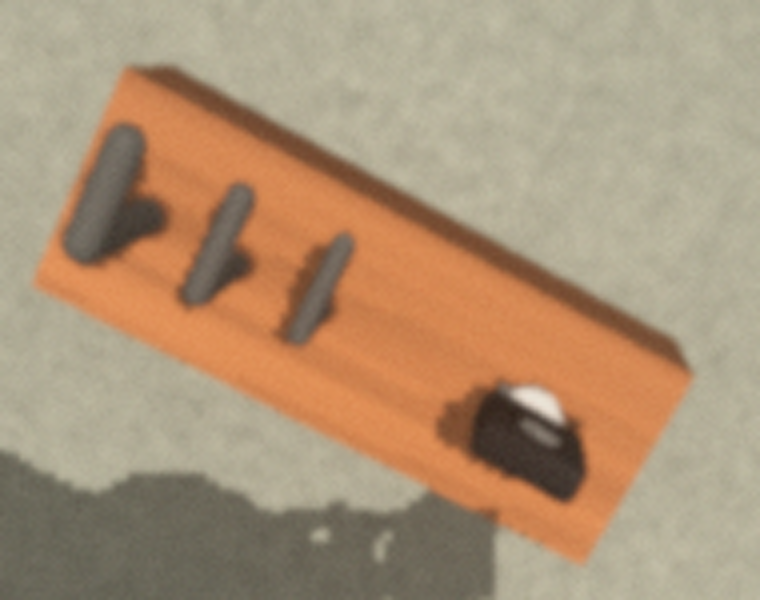

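The key's black grip fills crop (475–585, 390–500), with the white collar behind it. The block's top corners in the crop are near (130,68), (692,375), (587,563) and (38,280).

Run:
```python
from h import *
c=env.get_calibration('wrist')
P=[onplane(c,(150+x/4-.4,85+y/4-.4),.045)[:2] for x,y in [(130,68),(692,375),(587,563),(38,280)]]
P=np.array(P);print(P.round(4))
L=[P[(i+1)%4]-P[i] for i in range(4)]
print([ (np.linalg.norm(l).round(4),np.degrees(np.arctan2(l[1],l[0])).round(1)) for l in L])
u=L[0]-L[2];u/=np.linalg.norm(u);print('yaw',np.degrees(np.arctan2(u[1],u[0])),'pocket',P.mean(0)+.045*u)
s=env.get_state();print(s['tcp_pos'],s['t'])
pk=P.mean(0)+.045*u
print('key top proj crop',(proj(c,[*pk,.085])-[150,85])*4, 'pocket',(proj(c,[*pk,.045])-[150,85])*4)
```

```text
[[ 0.501  -0.1545]
 [ 0.6308 -0.2253]
 [ 0.606  -0.2739]
 [ 0.4748 -0.2023]]
[(np.float64(0.1479), np.float64(-28.6)), (np.float64(0.0546), np.float64(-117.0)), (np.float64(0.1495), np.float64(151.4)), (np.float64(0.0546), np.float64(61.3))]
yaw -28.615229966147627 pocket [ 0.5926574  -0.23554424]
[ 0.5931133  -0.23350114  0.23145338] 2.75
key top proj crop [533.93067737 460.42980622] pocket [532.96558085 414.49110832]
```

```bash
python3 -m handwheel '0 0 0 0 0 -1 0; 0 0 0 0 0 -1 0; 0 0 0 0 0 -1 0; 0 0 0 0 0 -1 0; 0 0 0 0 0 -1 0' 40
python3 -m handwheel '0 -0.05 0.8 0 0 -1 0; 0 0 0.8 0 0 -0.14 0; 0 0 0.8 0 0 0 0; 0 0 0.8 0 0 0 0; 0 0 0.5 0 0 0 0'
python3 - <<'E'
from h import *
im=pic('wrist','w3');c=env.get_calibration('wrist')
for p in [[.5927,-.2355,.085],[.5927,-.2355,.045]]: print(proj(c,p))
s=[]
for i in range(6): env.read_camera('wrist'); st=env.get_state(); s.append(st['tcp_pos']); 
s=np.array(s);print(s.mean(0),s.std(0),R.from_rotvec(st['ee_rot']).as_matrix()[:,1],st['qpos'][5])
for t in ['pocket','key']: print(t,[(np.round(d['position'],4).tolist(),round(d['score'],2)) for d in env.spot_point('wrist',t)[:3]])
E
```

```text
t: 3.38
tcp_pos: [0.5931, -0.2338, 0.2314]
ee_rot: [1.065, 2.955, 0.0]
force: [0.4, 1.1, -0.1]
grip_width: 0.043
gripper_force: 0.0
t: 4.0
tcp_pos: [0.5916, -0.2346, 0.119]
ee_rot: [-0.775, -3.043, -0.001]
force: [0.5, 0.1, -0.6]
grip_width: 0.0424
gripper_force: 0.0
[281.98235228 261.22518533]
[281.90316564 234.58528894]
[ 0.59223758 -0.23517823  0.12058988] [0.0006764  0.00044807 0.00120566] [ 4.78654973e-01  8.78003071e-01 -1.52160923e-04] -1.6356580534285994
pocket [([0.5965, -0.2354, 0.0448], 0.78)]
key [([0.5934, -0.2343, 0.0356], 0.73), ([0.6671, -0.3116, 0.0032], 0.73)]
```

View pics/w3.png

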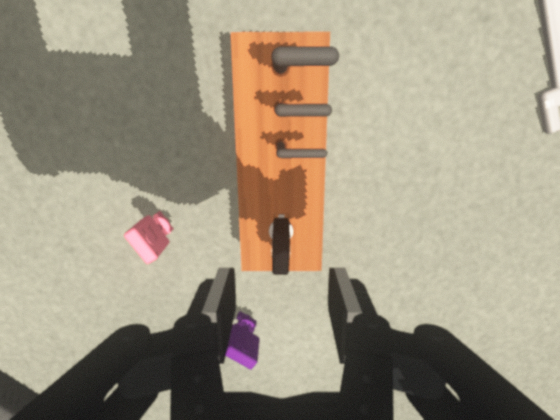

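The key stands centred between the fingers at column 281. Its collar is at (281,231), and the hex keys are clear.

```bash
python3 -m handwheel '0 0 0.5 0 0 0 0; 0 0 0.5 0 0 0 0; 0 0 0.5 0 0 0 0; 0 0 0.4 0 0 0 0; 0 0 0.3 0 0 0 0'
python3 -m handwheel '0 0 0 0 0 0 -0.5; 0 0 0 0 0 0 -1; 0 0 0 0 0 0 -1; 0 0 0 0 0 0 -1; 0 0 0 0 0 0 -1' 40
python3 - <<'E'
from h import *
im=cv2.imread('pics/w3.png')
s=np.array([.59224,-.23518,.1206])
# w3 pose calib: rebuild from current with offset
c=env.get_calibration('wrist'); st=env.get_state()
Cn=-c['R'].T@c['t']; C3=Cn-np.array(st['tcp_pos'])+s
Rd=R.from_rotvec(st['ee_rot']).as_matrix();
c3=dict(c,t=-c['R']@C3); u=np.array([.878,-.4787,0])
pk=np.array([.5927,-.2355,0])
for nm,a,z in [('blockend',.03,.045),('collar',0,.048),('topfront',.013,.085),('topback',-.013,.085),('botback',-.013,.055)]: print(nm,proj(c3,pk+u*a+[0,0,z]))
print(st['tcp_pos'],st['force'],st['ft_torque'],st['grip_width'],st['gripper_force'],st['t'])
E
```

```text
t: 5.08
tcp_pos: [0.5917, -0.2349, 0.0529]
ee_rot: [-0.776, -3.043, -0.001]
force: [-0.0, -0.4, 0.4]
grip_width: 0.0427
gripper_force: 0.0
t: 5.7
tcp_pos: [0.5923, -0.2352, 0.0547]
ee_rot: [0.776, 3.044, -0.0]
force: [1.0, 0.1, 0.8]
grip_width: 0.0093
gripper_force: 42.9
blockend [282.14049317 269.53305468]
collar [282.15605764 231.37542921]
topfront [282.24755499 275.83008181]
topback [282.26157716 234.04800137]
botback [282.17699261 216.38755772]
[ 0.59225098 -0.23523459  0.05467872] [0.96909029 0.05837483 0.84345695] [ 0.07161004 -0.05980595  0.0048093 ] 0.00930603225938976 42.911147475242615 5.7
```

```bash
python3 -m handwheel '0 0 -0.4 0 0 0 -1; 0 0 -0.8 0 0 0 -1; 0 0 -1 0 0 0 -1; 0 0 -1 0 0 0 -1; 0 0 -1 0 0 0 -1' 40
python3 -m handwheel '0.65 0.82 -0.67 0 0 0 -1; 0.65 0.82 0 0 0 0 -1; 0.65 0.82 0 0 0 0 -1; 0.65 0.82 0 0 0 0 -1; 0.65 0.82 0 0 0 0 -1'
python3 -m handwheel '0.65 0.82 0 0 0 0 -1; 0.65 0.82 0 0 0 0 -1; 0.65 0.82 0 0 0 0 -1; 0.65 0.82 0 0 0 0 -1; 0.65 0.82 0 0 0 0 -1'
python3 -m handwheel '0.65 0.82 0 0 0 0 -1; 0.65 0.82 0 0 0 0 -1; 0.65 0.82 0 0 0 0 -1; 0.65 0.82 0 0 0 0 -1; 0.63 0.8 0 0 0 0 -1'
python3 - <<'E'
from h import *
env.read_camera('side')
s=env.get_state();print(s['t'],s['tcp_pos'],s['qpos'],s['grip_width'])
im=pic('wrist','w4');c=env.get_calibration('wrist')
for t in ['keyhole','station']: print(t,[(np.round(d['position'],4).tolist(),round(d['score'],2)) for d in env.spot_point('wrist',t)[:3]])
sd=pic('side','s4')
p=[int(v) for v in proj(env.get_calibration('side'),[.513,.228,.088])];print(p)
q=[int(v) for v in proj(c,[.513,.228,.088])];print(q)
A=cv2.resize(im[max(q[1]-70,0):q[1]+70,q[0]-50:q[0]+50],(400,560),interpolation=cv2.INTER_CUBIC)
o=cv2.imread('pics/side0.png')[:,:,::-1]
B=cv2.resize(o[p[1]-35:p[1]+35,p[0]-25:p[0]+25],(400,560),interpolation=cv2.INTER_CUBIC)
cv2.imwrite('pics/c4.png',np.hstack([A,B])[:,:,::-1])
E
```

```text
t: 6.32
tcp_pos: [0.5921, -0.2351, 0.1822]
ee_rot: [0.776, 3.043, -0.0]
force: [-0.4, 0.1, -0.2]
grip_width: 0.0093
gripper_force: 42.9
t: 6.95
tcp_pos: [0.5652, -0.0795, 0.2014]
ee_rot: [0.776, 3.043, -0.0]
force: [0.9, 0.4, -0.5]
grip_width: 0.0092
gripper_force: 42.9
t: 7.58
tcp_pos: [0.5385, 0.0752, 0.2014]
ee_rot: [0.776, 3.043, 0.0]
force: [-0.2, -0.4, -0.6]
grip_width: 0.0092
gripper_force: 42.9
t: 8.2
tcp_pos: [0.512, 0.2291, 0.2014]
ee_rot: [0.776, 3.043, 0.001]
force: [0.3, -0.6, -0.6]
grip_width: 0.0095
gripper_force: 42.9
8.25 [0.51109306 0.23224648 0.20146501] [ 0.21377913  0.17774479  1.67300267  0.00237932  1.28957006 -0.8602597 ] 0.009711533231655755
keyhole [([0.5119, 0.2288, 0.0842], 0.68)]
station [([0.4968, 0.1742, 0.0006], 0.91)]
[296, 302]
[279, 214]
```

View pics/c4.png

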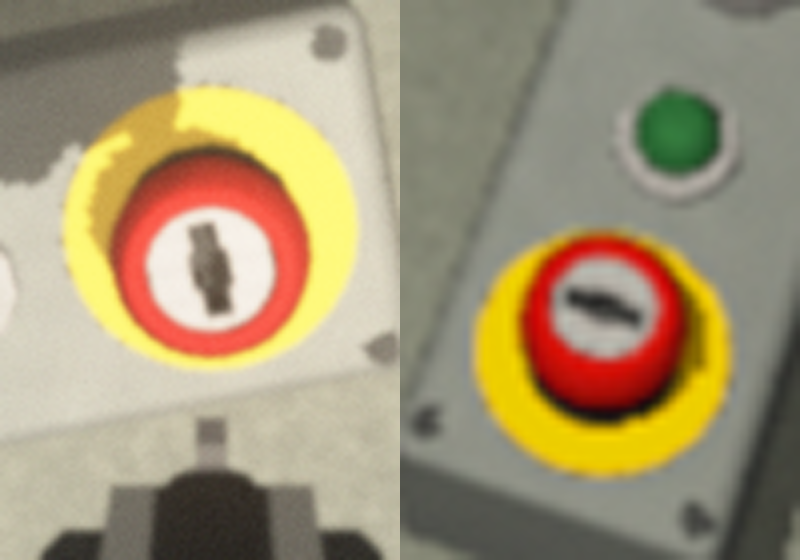

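Left crop (wrist view): the lock face is centred near (210,268), with its slot running from (203,225) to (217,312). The key hangs in the hand at (210,440). The right crop (side view) shows the same slot on the latched head.

```bash
cat > lock.py <<'E'
from h import *
def slot(n,guess,z,zs=None):
    im=env.read_camera(n);c=env.get_calibration(n)
    # rectified top view at plane z, 0.2mm/px, 40mm
    N=200; g=np.array(guess)
    src=np.float32([proj(c,[g[0]+a,g[1]+b,z]) for a,b in [(-.02,-.02),(.02,-.02),(.02,.02),(-.02,.02)]])
    H=cv2.getPerspectiveTransform(src,np.float32([[0,0],[N,0],[N,N],[0,N]]))
    r=cv2.warpPerspective(im,H,(N,N),flags=cv2.INTER_CUBIC)
    hsv=cv2.cvtColor(r,cv2.COLOR_RGB2HSV); 
    red=((hsv[...,1]>130)&((hsv[...,0]<12)|(hsv[...,0]>168))).astype(np.uint8)
    w=((hsv[...,1]<90)&(hsv[...,2]>125)).astype(np.uint8)
    # face: white component nearest the centre, hull
    k,l,st,ce=cv2.connectedComponentsWithStats(cv2.morphologyEx(w,cv2.MORPH_CLOSE,np.ones((25,25))))
    i=1+np.argmin(np.linalg.norm(ce[1:]-N/2,axis=1)+(st[1:,4]<800)*999)
    hull=cv2.convexHull(cv2.findNonZero((l==i).astype(np.uint8)))
    m=np.zeros((N,N),np.uint8);cv2.fillConvexPoly(m,hull,1)
    (fx,fy),fr=cv2.minEnclosingCircle(hull)
    dk=((hsv[...,2]<120)&(cv2.erode(m,np.ones((9,9)))>0)).astype(np.uint8)
    k,l,st,ce=cv2.connectedComponentsWithStats(dk); j=1+np.argmax(st[1:,4])
    p=cv2.findNonZero((l==j).astype(np.uint8)).reshape(-1,2); rc=cv2.minAreaRect(p)
    pc=p.mean(0); ev=np.linalg.svd(p-pc,full_matrices=False)[2][0]
    W=lambda q:(g[:2]+(np.array(q)-N/2)*.0002)
    mo=cv2.moments(hull)
    return dict(face=W([mo['m10']/mo['m00'],mo['m01']/mo['m00']]),r=fr*.2,slot=W(rc[0]),size=np.array(rc[1])*.2,ang=np.degrees(np.arctan2(ev[1],ev[0])),slotc=W(pc),tcp=env.get_state()['tcp_pos'])
E
python3 - <<'E'
from lock import *
o=[]
for i in range(4):
    d=slot('wrist',[.512,.228],.088); o.append(d['slot']); print({k:np.round(v,4).tolist() for k,v in d.items()})
d=slot('side',[.512,.228],.088);print('side',{k:np.round(v,4).tolist() for k,v in d.items()})
# camera rays for triangulation of height: wrist vs side
d2=slot('side',[.512,.228],.094);print('side .094',d2['slot']); print('wrist .094',slot('wrist',[.512,.228],.094)['slot'])
E
```

```text
{'face': [0.5106, 0.2318], 'r': 12.763, 'slot': [0.5132, 0.2316], 'size': [4.0771, 12.08], 'ang': 152.826, 'slotc': [0.5134, 0.2316], 'tcp': [0.5124, 0.2274, 0.2008]}
{'face': [0.5105, 0.232], 'r': 12.7074, 'slot': [0.5131, 0.2318], 'size': [4.086, 11.9959], 'ang': 152.1794, 'slotc': [0.5135, 0.2317], 'tcp': [0.5124, 0.2272, 0.2007]}
{'face': [0.5105, 0.2321], 'r': 12.6849, 'slot': [0.5131, 0.2316], 'size': [5.754, 11.5408], 'ang': 154.658, 'slotc': [0.5132, 0.2317], 'tcp': [0.5124, 0.2271, 0.2006]}
{'face': [0.5105, 0.2322], 'r': 12.7119, 'slot': [0.5129, 0.2315], 'size': [5.7223, 11.9864], 'ang': 153.8008, 'slotc': [0.5132, 0.2318], 'tcp': [0.5124, 0.2272, 0.2005]}
side {'face': [0.5131, 0.2328], 'r': 12.4163, 'slot': [0.5131, 0.2325], 'size': [6.158, 18.1996], 'ang': 163.4832, 'slotc': [0.5133, 0.2326], 'tcp': [0.5124, 0.2273, 0.2005]}
side .094 [0.51311923 0.23509615]
wrist .094 [0.51116 0.23282]
```

```bash
cat > lock2.py <<'E'
from h import *
def rect(n,g,z,N=200):
    im=env.read_camera(n);c=env.get_calibration(n)
    src=np.float32([proj(c,[g[0]+a,g[1]+b,z]) for a,b in [(-.02,-.02),(.02,-.02),(.02,.02),(-.02,.02)]])
    H=cv2.getPerspectiveTransform(src,np.float32([[0,0],[N,0],[N,N],[0,N]]))
    return cv2.warpPerspective(im,H,(N,N),flags=cv2.INTER_CUBIC)
def slot(r,g):
    N=200;hsv=cv2.cvtColor(r,cv2.COLOR_RGB2HSV)
    red=((hsv[...,1]>120)&((hsv[...,0]<12)|(hsv[...,0]>168))).astype(np.uint8)
    red=cv2.morphologyEx(red,cv2.MORPH_OPEN,np.ones((3,3)))
    # face = hole enclosed by red nearest the centre
    k,l,st,ce=cv2.connectedComponentsWithStats(1-red)
    i=1+np.argmin(np.linalg.norm(ce[1:]-N/2,axis=1)+((st[1:,4]<3000)|(st[1:,4]>16000))*999)
    m=(l==i).astype(np.uint8);p=cv2.findNonZero(m);(fx,fy),ax,_=cv2.fitEllipse(cv2.convexHull(p))
    m2=np.zeros_like(m);cv2.circle(m2,(int(fx),int(fy)),56,1,-1)
    G=cv2.cvtColor(r,cv2.COLOR_RGB2GRAY); v=G[m2>0]
    t,_=cv2.threshold(v.reshape(-1,1),0,1,cv2.THRESH_OTSU)
    d=((G<t)&(m2>0)).astype(np.uint8)
    k,l,st,ce=cv2.connectedComponentsWithStats(d);j=1+np.argmax(st[1:,4])
    p=cv2.findNonZero((l==j).astype(np.uint8)).reshape(-1,2).astype(np.float32);rc=cv2.minAreaRect(p)
    ev=np.linalg.svd(p-p.mean(0),full_matrices=False)[2][0]
    W=lambda q:g[:2]+(np.array(q)-N/2)*.0002
    return dict(face=W((fx,fy)),ax=np.array(ax)*.2,slot=W(rc[0]),slotc=W(p.mean(0)),size=np.array(rc[1])*.2,ang=np.degrees(np.arctan2(ev[1],ev[0])),t=t)
E
python3 - <<'E'
from lock2 import *
g=np.array([.512,.230]);ims=[]
for n in ['wrist','side']:
    r=rect(n,g,.088);ims.append(cv2.resize(r,(400,400)));print(n,{k:np.round(v,4).tolist() for k,v in slot(r,g).items()})
cv2.imwrite('pics/c5.png',np.hstack(ims)[:,:,::-1])
c=env.get_calibration('wrist')
a,b=onplane(c,(279.4,199.9),.088),onplane(c,(282.9,221.6),.088);d=b-a;print(a,b,(a+b)/2,np.linalg.norm(d),np.degrees(np.arctan2(d[1],d[0])))
E
```

```text
wrist {'face': [0.5105, 0.2322], 'ax': [25.6618, 26.0753], 'slot': [0.5105, 0.2324], 'slotc': [0.5105, 0.2323], 'size': [7.5262, 18.9737], 'ang': 162.8677978515625, 't': 176.0}
side {'face': [0.5131, 0.2328], 'ax': [25.1067, 25.4723], 'slot': [0.5131, 0.2326], 'slotc': [0.5132, 0.2326], 'size': [7.3731, 19.2573], 'ang': 163.19149780273438, 't': 139.0}
[0.50264266 0.23054034 0.088     ] [0.51947254 0.22442994 0.088     ] [0.5110576  0.22748514 0.088     ] 0.017904797671368364 -19.954374340798513
```

View pics/c5.png

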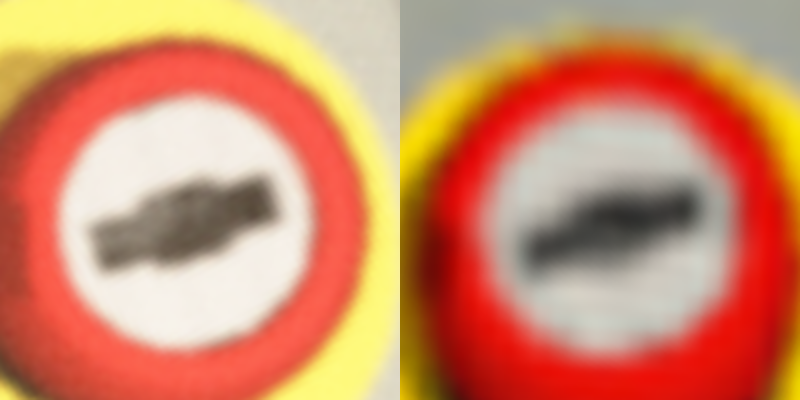

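The rectified views agree that the slot lies at about -17° with the head latched. Centre estimates are (0.5105, 0.2323) from the wrist camera and (0.513, 0.2327) from the side camera. I'll turn to align, come closer and compare the key with the lock in the same picture.

```bash
python3 -m handwheel '0 0 0 0 0 -1 -1; 0.11 0.14 0.5 0 0 -0.16 -1; 0 0 0.7 0 0 0 -1; 0 0 0.6 0 0 0 -1; 0 0 0.4 0 0 0 -1'
python3 -m handwheel '0 0 0 0 0 0 -1; 0 0 0 0 0 0 -1; 0 0 0 0 0 0 -1; 0 0 0 0 0 0 -1; 0 0 0 0 0 0 -1'
python3 - <<'E'
from lock2 import *
T=[];g=np.array([.5105,.2323])
for i in range(4):
    r=rect('wrist',g,.088);T.append(env.get_state()['tcp_pos'])
    try: print({k:np.round(v,4).tolist() for k,v in slot(r,g).items()})
    except Exception as e: print(e)
s=env.get_state();print(np.mean(T,0),np.std(T,0),R.from_rotvec(s['ee_rot']).as_matrix()[:,1],s['qpos'][5],s['t'])
im=pic('wrist');c=env.get_calibration('wrist');t=np.mean(T,0)
print('pred tip px',proj(c,t-[0,0,.021]),'collar',proj(c,t-[0,0,.008]))
cv2.imwrite('pics/c6.png',cv2.resize(im[180:330,190:370],None,fx=4,fy=4,interpolation=cv2.INTER_CUBIC)[:,:,::-1])
E
```

```text
t: 9.52
tcp_pos: [0.5095, 0.233, 0.1325]
ee_rot: [-0.466, -3.105, 0.001]
force: [-0.4, -0.7, 0.1]
grip_width: 0.0097
gripper_force: 42.9
t: 10.15
tcp_pos: [0.5105, 0.2331, 0.1347]
ee_rot: [0.464, 3.106, 0.0]
force: [-1.0, -0.1, -0.3]
grip_width: 0.0095
gripper_force: 42.9
{'face': [0.5125, 0.2221], 'ax': [40.2878, 73.0969], 'slot': [0.5123, 0.2234], 'slotc': [0.512, 0.2226], 'size': [22.3926, 19.3936], 'ang': -0.4880000054836273, 't': 173.0}
{'face': [0.512, 0.2203], 'ax': [39.7981, 77.4517], 'slot': [0.5119, 0.2224], 'slotc': [0.5115, 0.2211], 'size': [22.4, 17.8], 'ang': -4.02869987487793, 't': 173.0}
{'face': [0.5125, 0.2221], 'ax': [40.282, 73.0047], 'slot': [0.5123, 0.2233], 'slotc': [0.512, 0.2225], 'size': [22.3966, 19.5303], 'ang': -0.28519999980926514, 't': 172.0}
{'face': [0.5124, 0.2219], 'ax': [40.2944, 73.6455], 'slot': [0.5123, 0.2234], 'slotc': [0.512, 0.2225], 'size': [22.3918, 19.4037], 'ang': -0.2468000054359436, 't': 172.0}
[0.51037976 0.23308367 0.13452144] [3.48786608e-05 1.15320514e-05 6.64386623e-05] [2.92375929e-01 9.56303464e-01 2.66546552e-05] -1.0571956378590126 10.35
pred tip px [281.5384276  266.76042411] collar [281.53292546 279.0691159 ]
```

View pics/c6.png

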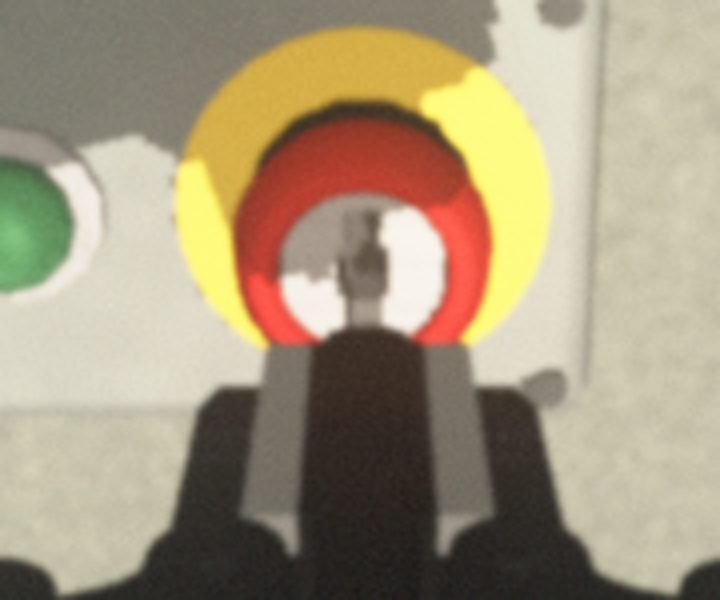

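Run:
```python
from h import *
c=env.get_calibration('wrist')
T=np.array([.51038,.23308,0]);X=np.array([-.956,.292,0]);Y=np.array([.292,.956,0])
for v in (266,268,270):
  for z in (.086,.088,.090):
    P=onplane(c,(190+363/4-.4,180+v/4-.4),z);print(v,z,P.round(4),'tool x,y mm',((P-T)@X*1e3).round(1),((P-T)@Y*1e3).round(1))
# face top row edge & key tip front corner rows predicted
F=onplane(c,(190+363/4-.4,180+192/4-.4),.088);print('face far edge',((F-T)@X*1e3).round(1),'-> centre',((F-T)@X*1e3).round(1)+12.6)
for nm,a,z in [('tip -x',-.009,.1135),('tip +x',.009,.1135),('top bit -x',-.009,.1215)]:
    print(nm,(proj(c,T+X*a+[0,0,z])-[190,180])*4)
```

```text
266 0.086 [0.5105 0.2323 0.086 ] tool x,y mm -0.4 -0.7
266 0.088 [0.5097 0.2326 0.088 ] tool x,y mm 0.5 -0.7
266 0.09 [0.5088 0.2328 0.09  ] tool x,y mm 1.4 -0.7
268 0.086 [0.5108 0.2322 0.086 ] tool x,y mm -0.7 -0.7
268 0.088 [0.51   0.2325 0.088 ] tool x,y mm 0.2 -0.7
268 0.09 [0.5091 0.2327 0.09  ] tool x,y mm 1.1 -0.7
270 0.086 [0.5112 0.2321 0.086 ] tool x,y mm -1.0 -0.7
270 0.088 [0.5103 0.2324 0.088 ] tool x,y mm -0.1 -0.7
270 0.09 [0.5095 0.2326 0.09  ] tool x,y mm 0.8 -0.7
face far edge 12.3 -> centre 24.9
tip -x [366.17133985 407.60275573]
tip +x [366.08238147 284.40621542]
top bit -x [366.15913557 439.19206291]
```

The key's column (366) and the lock's (363) differ by about 0.5 mm, and along the slot they agree to about 0.5 mm. Next I nudge across and descend by feel.

```bash
python3 -m handwheel '0 -0.02 0.3 0 0 0 -1; 0 0 0.3 0 0 0 -1; 0 0 0.15 0 0 0 -1; 0 0 0 0 0 0 -1; 0 0 0 0 0 0 -1'
python3 -m handwheel '0 0 0.04 0 0 0 -1; 0 0 0.04 0 0 0 -1; 0 0 0.04 0 0 0 -1; 0 0 0 0 0 0 -1; 0 0 0 0 0 0 -1'
```

```text
t: 11.02
tcp_pos: [0.5103, 0.2326, 0.112]
ee_rot: [0.464, 3.107, 0.0]
force: [-0.2, 0.5, -0.2]
grip_width: 0.0094
gripper_force: 42.9
t: 11.65
tcp_pos: [0.5107, 0.2325, 0.1085]
ee_rot: [0.464, 3.106, 0.0]
force: [3.4, 0.1, -1.4]
grip_width: 0.0093
gripper_force: 42.8
```

```bash
python3 -m handwheel '0 0 0.03 0 0 0 -1; 0 0 0.03 0 0 0 -1; 0 0 0 0 0 0 -1; 0 0 0 0 0 0 -1; 0 0 0 0 0 0 -1'; python3 -c "
from h import *
s=env.get_state();print(s['force'],s['ft_torque'],s['tcp_pos'])"
```

```text
t: 12.28
tcp_pos: [0.5106, 0.2324, 0.1067]
ee_rot: [0.464, 3.106, 0.0]
force: [4.1, -0.9, 1.0]
grip_width: 0.0096
gripper_force: 43.1
[ 4.08544542 -0.88324485  1.02293779] [-0.16140466 -0.85207503  0.00126478] [0.51062164 0.23243812 0.10672972]
```

```bash
python3 -m handwheel '-0.02 0 0 0 0 0 -1; 0 0 0.03 0 0 0 -1; 0 0 0.03 0 0 0 -1; 0 0 0 0 0 0 -1; 0 0 0 0 0 0 -1'; python3 -c "
from h import *
s=env.get_state();print(s['force'],s['ft_torque'],s['tcp_pos'])"
```

```text
t: 12.9
tcp_pos: [0.5108, 0.2323, 0.1047]
ee_rot: [0.464, 3.107, -0.0]
force: [4.2, -1.3, 1.2]
grip_width: 0.0093
gripper_force: 43.1
[ 4.22076858 -1.27429144  1.18216233] [-0.21680417 -0.74138878 -0.01690433] [0.51075839 0.23230219 0.10465773]
```

```bash
python3 -m handwheel '-0.03 0 0 0 0 0 -1; 0 0 0 0 0 0 -1; 0 0 0 0 0 0 -1; 0 0 0 0 0 0 -1; 0 0 0 0 0 0 -1'; python3 -c "
from h import *
s=env.get_state();print(s['force'],s['ft_torque'],s['tcp_pos'])"
```

```text
t: 13.52
tcp_pos: [0.511, 0.2321, 0.1043]
ee_rot: [-0.464, -3.106, 0.0]
force: [0.3, 0.6, -0.3]
grip_width: 0.0096
gripper_force: 43.0
[ 0.32603979  0.56514667 -0.26312382] [-0.02973295 -0.09220548 -0.03332062] [0.51097823 0.23207299 0.10432789]
```

Free of side load. I'll go on down to the collar, expected near TCP 0.097.

```bash
python3 -m handwheel '0 0 0.05 0 0 0 -1; 0 0 0.05 0 0 0 -1; 0 0 0.04 0 0 0 -1; 0 0 0.03 0 0 0 -1; 0 0 0 0 0 0 -1'
python3 -m handwheel '0 0 0.03 0 0 0 -1; 0 0 0.02 0 0 0 -1; 0 0 0.02 0 0 0 -1; 0 0 0 0 0 0 -1; 0 0 0 0 0 0 -1'; python3 -c "
from h import *
s=env.get_state();print(s['force'],s['ft_torque'],s['tcp_pos'])"
```

```text
t: 14.15
tcp_pos: [0.5115, 0.232, 0.0995]
ee_rot: [-0.464, -3.107, 0.0]
force: [0.3, -1.1, -0.2]
grip_width: 0.0095
gripper_force: 43.0
t: 14.78
tcp_pos: [0.5116, 0.2321, 0.0977]
ee_rot: [0.464, 3.107, 0.0]
force: [-1.8, 0.1, 4.1]
grip_width: 0.0093
gripper_force: 43.5
[-1.84270044  0.1135928   4.1459161 ] [-0.1156792   0.27202665  0.0298104 ] [0.51162005 0.23207752 0.09774028]
```

```bash
python3 -m handwheel '0 0 0.01 0 0 0 -1; 0 0 0 0 0 0 -1; 0 0 0 0 0 0.5 -1; 0 0 0 0 0 0.5 -1; 0 0 0 0 0 0 -1'; python3 -c "
from h import *
s=env.get_state();print(s['force'],s['ft_torque'],s['tcp_pos'],s['qpos'][5])"
python3 -m handwheel '0 0 0 0 0 0.7 -1; 0 0 0 0 0 0.7 -1; 0 0 0 0 0 0.6 -1; 0 0 0 0 0 0 -1; 0 0 0 0 0 0 -1'; python3 -c "
from h import *
s=env.get_state();print(s['force'],s['ft_torque'],s['tcp_pos'],s['qpos'][5])"
```

```text
t: 15.4
tcp_pos: [0.5119, 0.2321, 0.0977]
ee_rot: [0.735, 3.054, 0.0]
force: [-1.7, -0.1, 5.5]
grip_width: 0.0096
gripper_force: 43.7
[-1.70848397 -0.1121787   5.5254579 ] [-0.15963841  0.35591756 -0.0027739 ] [0.51190384 0.23212659 0.09767466] -0.8840193427122606
t: 16.02
tcp_pos: [0.5121, 0.2323, 0.0977]
ee_rot: [1.249, 2.882, 0.001]
force: [-0.3, 0.8, 5.0]
grip_width: 0.0093
gripper_force: 43.7
[-0.26811992  0.83397793  5.02059615] [ 0.16518211  0.18838928 -0.00136743] [0.51208    0.23232102 0.09767594] -0.5384043715152667
```

```bash
python3 -m handwheel '0 0 0 0 0 0.7 -1; 0 0 0 0 0 0.7 -1; 0 0 0 0 0 0.7 -1; 0 0 0 0 0 0.7 -1; 0 0 0 0 0 0 -1'; python3 -c "
from h import *
s=env.get_state();print(s['force'],s['ft_torque'],s['tcp_pos'],s['qpos'][5])"
python3 -m handwheel '0 0 0 0 0 0.5 -1; 0 0 0 0 0 0.4 -1; 0 0 0 0 0 0.3 -1; 0 0 0 0 0 0 -1; 0 0 0 0 0 0 -1'; python3 -c "
from h import *
s=env.get_state();print(s['force'],s['ft_torque'],s['tcp_pos'],s['qpos'][5])"
```

```text
t: 16.65
tcp_pos: [0.5125, 0.2324, 0.0977]
ee_rot: [1.908, 2.494, 0.003]
force: [1.4, 3.1, 4.4]
grip_width: 0.0092
gripper_force: 43.6
[1.37995584 3.07046594 4.35958013] [ 0.37718965 -0.17958246 -0.02510981] [0.51246199 0.23244148 0.09770839] -0.05008258812853408
t: 17.27
tcp_pos: [0.5126, 0.2324, 0.0977]
ee_rot: [2.159, 2.281, 0.003]
force: [3.5, 3.7, 4.9]
grip_width: 0.0094
gripper_force: 43.6
[3.53501097 3.65416573 4.90381927] [ 0.56713521 -0.68368674  0.04945398] [0.51255154 0.23241444 0.09774127] 0.15955548648245266
```

```bash
python3 -m handwheel '0.02 0.02 0 0 0 0 -1; 0 0 0 0 0 0.2 -1; 0 0 0 0 0 0.2 -1; 0 0 0 0 0 0 -1; 0 0 0 0 0 0 -1'; python3 -c "
from h import *
s=env.get_state();print(s['force'],s['ft_torque'],s['tcp_pos'],s['qpos'][5])"
```

```text
t: 17.9
tcp_pos: [0.5127, 0.2325, 0.0976]
ee_rot: [2.238, 2.203, 0.001]
force: [2.4, 1.0, 5.4]
grip_width: 0.0095
gripper_force: 43.9
[2.37176977 0.95136984 5.37022687] [ 0.20792318 -0.45090018  0.09812666] [0.51268922 0.2325057  0.09759434] 0.23140678240708515
```

```bash
python3 -m handwheel '0 0 0 0 0 0.2 -1; 0 0 0 0 0 0 -1; 0 0 0 0 0 0 -1; 0 0 0 0 0 0 -1; 0 0 0 0 0 0 -1'; python3 -c "
from h import *
s=env.get_state();print(s['force'],s['ft_torque'],s['tcp_pos'],s['qpos'][5])"
python3 -m handwheel '0 0 0 0 0 0.2 -1; 0 0 0 0 0 0 -1; 0 0 0 0 0 0 -1; 0 0 0 0 0 0 -1; 0 0 0 0 0 0 -1'; python3 -c "
from h import *
s=env.get_state();print(s['force'],s['ft_torque'],s['tcp_pos'],s['qpos'][5])"
```

```text
t: 18.52
tcp_pos: [0.5127, 0.2325, 0.0976]
ee_rot: [2.276, 2.164, 0.001]
force: [2.2, 0.9, 6.4]
grip_width: 0.0095
gripper_force: 43.9
[2.16904462 0.9061502  6.42828407] [ 0.22167446 -0.46923007  0.04497559] [0.51270546 0.23252381 0.09761334] 0.2662750380401273
t: 19.15
tcp_pos: [0.5127, 0.2325, 0.0976]
ee_rot: [2.314, 2.124, 0.001]
force: [2.8, 1.4, 5.6]
grip_width: 0.0095
gripper_force: 43.8
[2.76095761 1.43674529 5.56544014] [ 0.16519491 -0.47861233  0.03629894] [0.51274845 0.23252055 0.09761676] 0.30121011133424747
```

```bash
for i in 1 ; do python3 -m handwheel '0 0 0 0 0 0.15 -1; 0 0 0 0 0 0 -1; 0 0 0 0 0 0 -1; 0 0 0 0 0 0 -1; 0 0 0 0 0 0 -1'; done; python3 -c "
from h import *
s=env.get_state();print(s['force'],s['ft_torque'],s['tcp_pos'],s['qpos'][5])"
python3 -m handwheel '0 0 0 0 0 0.15 -1; 0 0 0 0 0 0 -1; 0 0 0 0 0 0 -1; 0 0 0 0 0 0 -1; 0 0 0 0 0 0 -1'; python3 -c "
from h import *
s=env.get_state();print(s['force'],s['ft_torque'],s['tcp_pos'],s['qpos'][5])"
```

```text
t: 19.77
tcp_pos: [0.5128, 0.2325, 0.0976]
ee_rot: [2.341, 2.093, 0.001]
force: [2.3, 0.8, 5.5]
grip_width: 0.0093
gripper_force: 43.8
[2.2526381  0.80439251 5.5466079 ] [ 0.16866978 -0.51593971  0.05816778] [0.51276614 0.23249664 0.09760138] 0.3273348979593308
t: 20.4
tcp_pos: [0.5128, 0.2325, 0.0976]
ee_rot: [2.369, 2.062, 0.001]
force: [3.1, 0.6, 5.2]
grip_width: 0.0098
gripper_force: 43.8
[3.0693043  0.61719786 5.22671602] [ 0.16981173 -0.53808398  0.1130806 ] [0.51281184 0.23250141 0.09764575] 0.3535246900874225
```

```bash
python3 -m handwheel '0 0 -0.04 0 0 0 -1; 0 0 0 0 0 0 -1; 0 0 0 0 0 0 -1; 0 0 0 0 0 0 -1; 0 0 0 0 0 0 -1'; python3 -c "
from h import *
s=env.get_state();print(s['force'],s['ft_torque'],s['tcp_pos'],s['qpos'][5])"
```

```text
t: 21.02
tcp_pos: [0.5128, 0.2325, 0.0987]
ee_rot: [2.369, 2.062, 0.001]
force: [2.4, 1.9, 4.9]
grip_width: 0.0097
gripper_force: 43.8
[2.40655355 1.89152171 4.91746029] [ 1.51376282e-01 -4.82480428e-01  7.72843497e-05] [0.51276351 0.2324699  0.09874682] 0.3535336628350962
```

The force stays at about 5 N while the hand gives way, so the head is unlatched. I'll follow it up.

```bash
python3 -m handwheel '0 0 -0.03 0 0 0 -1; 0 0 -0.03 0 0 0 -1; 0 0 -0.03 0 0 0 -1; 0 0 -0.03 0 0 0 -1; 0 0 0 0 0 0 -1'; python3 -c "
from h import *
s=env.get_state();print(s['force'],s['ft_torque'],s['tcp_pos'],s['qpos'][5])"
python3 -m handwheel '0 0 -0.03 0 0 0 -1; 0 0 -0.02 0 0 0 -1; 0 0 0 0 0 0 -1; 0 0 0 0 0 0 -1; 0 0 0 0 0 0 -1'; python3 -c "
from h import *
s=env.get_state();print(s['force'],s['ft_torque'],s['tcp_pos'],s['qpos'][5])"
```

```text
t: 21.65
tcp_pos: [0.5127, 0.2325, 0.1022]
ee_rot: [2.37, 2.061, 0.001]
force: [5.9, -0.4, 3.9]
grip_width: 0.0093
gripper_force: 43.5
[ 5.93335846 -0.4382711   3.94342342] [-0.01711136 -1.05590847  0.08987661] [0.51272259 0.23250927 0.10224851] 0.35487349364376125
t: 22.28
tcp_pos: [0.5127, 0.2325, 0.1036]
ee_rot: [2.37, 2.061, 0.001]
force: [5.8, -0.0, 4.8]
grip_width: 0.0095
gripper_force: 43.5
[ 5.83080969 -0.00881489  4.8408305 ] [ 0.08626068 -1.03406847  0.11111394] [0.51267192 0.23252476 0.10357846] 0.3548841816717508
```

```bash
python3 -m handwheel '0 0.02 -0.02 0 0 0 -1; 0 0 -0.01 0 0 0 -1; 0 0 0 0 0 0 -1; 0 0 0 0 0 0 -1; 0 0 0 0 0 0 -1'; python3 -c "
from h import *
s=env.get_state();print(s['force'],s['ft_torque'],s['tcp_pos'],s['qpos'][5])"
```

```text
t: 22.9
tcp_pos: [0.5127, 0.2325, 0.1041]
ee_rot: [2.371, 2.061, -0.0]
force: [5.7, -0.4, 2.6]
grip_width: 0.0091
gripper_force: 43.2
[ 5.69504306 -0.43194412  2.64162026] [ 0.11571197 -0.96229088  0.08366908] [0.51266291 0.23252633 0.10411494] 0.354695701555169
```

```bash
python3 -m handwheel '0 0.03 -0.01 0 0 0 -1; 0 0 0 0 0 0 -1; 0 0 0 0 0 0 -1; 0 0 0 0 0 -0.5 -1; 0 0 0 0 0 0 -1'; python3 -c "
from h import *
s=env.get_state();print(s['force'],s['ft_torque'],s['tcp_pos'],s['qpos'][5])"
```

```text
t: 23.52
tcp_pos: [0.5128, 0.2325, 0.1042]
ee_rot: [-2.279, -2.161, 0.002]
force: [1.2, 1.3, -0.1]
grip_width: 0.0091
gripper_force: 43.0
[ 1.21882856  1.3404015  -0.08483518] [ 0.17125839 -0.17822865  0.03759545] [0.51281976 0.2324657  0.10415726] 0.2676154786184665
```

```bash
python3 -m handwheel '0 0 0 0 0 -0.7 -1; 0 0 0 0 0 -0.7 -1; 0 0 0 0 0 -0.6 -1; 0 0 0 0 0 0 -1; 0 0 0 0 0 0 -1'; python3 -c "
from h import *
s=env.get_state();print(s['force'],s['ft_torque'],s['tcp_pos'],s['qpos'][5])"
python3 -m handwheel '0 0 0 0 0 -0.7 -1; 0 0 0 0 0 -0.7 -1; 0 0 0 0 0 -0.6 -1; 0 0 0 0 0 0 -1; 0 0 0 0 0 0 -1'; python3 -c "
from h import *
s=env.get_state();print(s['force'],s['ft_torque'],s['tcp_pos'],s['qpos'][5])"
```

```text
t: 24.15
tcp_pos: [0.5126, 0.2325, 0.1042]
ee_rot: [-1.871, -2.522, 0.002]
force: [-1.9, 1.6, 1.8]
grip_width: 0.0091
gripper_force: 43.1
[-1.91192601  1.64990809  1.83360161] [0.19234627 0.32245875 0.01633628] [0.51262365 0.23245824 0.10417649] -0.07939738243892921
t: 24.78
tcp_pos: [0.5125, 0.2323, 0.1042]
ee_rot: [-1.405, -2.808, 0.002]
force: [-4.6, 0.6, 1.6]
grip_width: 0.0093
gripper_force: 43.1
[-4.59090972  0.62289829  1.60202304] [ 3.72109639e-02  9.27817972e-01 -1.06338149e-04] [0.51253512 0.23231116 0.1041557 ] -0.4284049145397809
```

```bash
python3 -m handwheel '0.024 -0.032 0 0 0 0 -1; 0 0 0 0 0 -0.7 -1; 0 0 0 0 0 -0.7 -1; 0 0 0 0 0 -0.6 -1; 0 0 0 0 0 0 -1'; python3 -c "
from h import *
s=env.get_state();print(s['force'],s['ft_torque'],s['tcp_pos'],s['qpos'][5])"
python3 -m handwheel '0 0 0 0 0 -0.6 -1; 0 0 0 0 0 -0.5 -1; 0 0 0 0 0 -0.5 -1; 0 0 0 0 0 0 -1; 0 0 0 0 0 0 -1'; python3 -c "
from h import *
s=env.get_state();print(s['force'],s['ft_torque'],s['tcp_pos'],s['qpos'][5])"
```

```text
t: 25.4
tcp_pos: [0.5123, 0.2321, 0.1044]
ee_rot: [-0.895, -3.011, 0.001]
force: [-2.1, -2.3, -1.6]
grip_width: 0.0093
gripper_force: 42.7
[-2.10595    -2.34182329 -1.58932343] [-0.27266131  0.36456953  0.0625662 ] [0.51231609 0.23212497 0.10437905] -0.7780651802804988
t: 26.02
tcp_pos: [0.5127, 0.2324, 0.1047]
ee_rot: [0.469, 3.106, -0.0]
force: [-0.9, -1.4, -0.9]
grip_width: 0.0095
gripper_force: 42.8
[-0.88902213 -1.43823015 -0.88301872] [-0.17845662  0.1284348   0.04363487] [0.5127133  0.23238667 0.10470923] -1.0562050224864672
```

```bash
python3 -m handwheel '0 0 -0.03 0 0 0 -1; 0 0 -0.03 0 0 0 -1; 0 0 -0.02 0 0 0 -1; 0 0 0 0 0 0 -1; 0 0 0 0 0 0 -1'; python3 -c "
from h import *
s=env.get_state();print(s['force'],s['ft_torque'],s['tcp_pos'],s['qpos'][5])"
```

```text
t: 26.65
tcp_pos: [0.5126, 0.2324, 0.1073]
ee_rot: [0.464, 3.107, 0.0]
force: [-0.1, -1.0, 0.1]
grip_width: 0.0093
gripper_force: 42.9
[-0.08115516 -0.9683066   0.11772663] [-0.24969263  0.04802616  0.08695486] [0.51262918 0.2324449  0.10725166] -1.0589818941268982
```

```bash
python3 -m handwheel '0 0 -0.05 0 0 0 -1; 0 0 -0.05 0 0 0 -1; 0 0 -0.06 0 0 0 -1; 0 0 -0.06 0 0 0 -1; 0 0 0 0 0 0 -1'; python3 -m handwheel '0 0 -0.1 0 0 0 -1; 0 0 -0.15 0 0 0 -1; 0 0 -0.3 0 0 0 -1; 0 0 -0.6 0 0 0 -1; 0 0 -0.6 0 0 0 -1'
python3 - <<'E'
from h import *
env.read_camera('side')
s=env.get_state();print(s['t'],s['force'],s['tcp_pos'],s['grip_width'])
im=pic('wrist');sd=pic('side')
q=[280,200];p=[296,302]
A=cv2.resize(im[110:320,205:355],(400,560),interpolation=cv2.INTER_CUBIC)
B=cv2.resize(sd[p[1]-56:p[1]+56,p[0]-40:p[0]+40],(400,560),interpolation=cv2.INTER_CUBIC)
cv2.imwrite('pics/c7.png',np.hstack([A,B])[:,:,::-1])
print([(np.round(d['position'],4).tolist(),round(d['score'],2)) for d in env.spot_point('side','keyhole')[:3]])
E
```

```text
t: 27.28
tcp_pos: [0.5125, 0.2325, 0.1139]
ee_rot: [0.464, 3.107, 0.0]
force: [-0.7, -1.4, -0.3]
grip_width: 0.0093
gripper_force: 42.9
t: 27.9
tcp_pos: [0.5128, 0.2326, 0.168]
ee_rot: [0.464, 3.106, 0.001]
force: [0.4, -0.4, 0.1]
grip_width: 0.0096
gripper_force: 42.9
27.95 [0.79845899 0.71389898 2.08880872] [0.51438147 0.23299887 0.17083506] 0.009334357941547035
[([0.5121, 0.2319, 0.094], 0.62)]
```

View pics/c7.png

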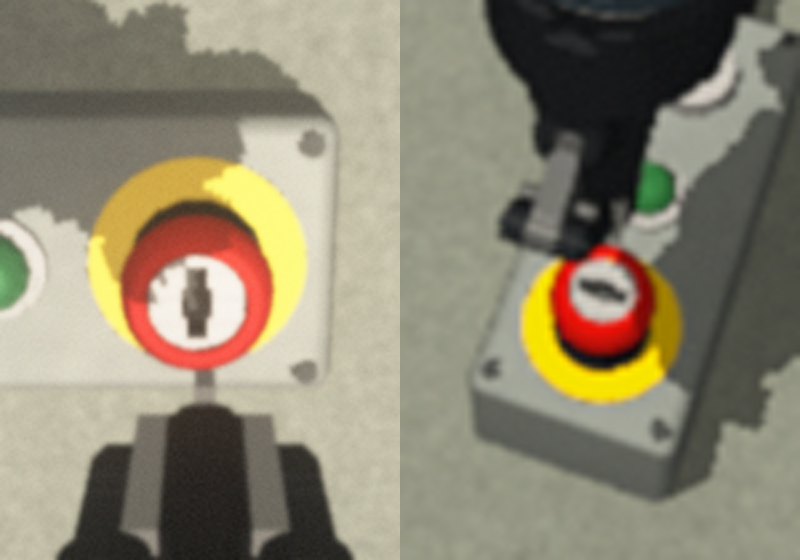

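The head is up and the slot is home: the slot points straight up the left crop at (200,300), and the dark skirt shows below the red in the right crop. Now I carry the key back.

```bash
python3 -m handwheel '0 0 -0.5 0 0 0.58 -1; 0 0 -0.5 0 0 0.58 -1; -0.65 -0.83 0 0 0 0 -1; -0.65 -0.83 0 0 0 0 -1; -0.65 -0.83 0 0 0 0 -1'
python3 -m handwheel '-0.65 -0.83 0 0 0 0 -1; -0.65 -0.83 0 0 0 0 -1; -0.65 -0.83 0 0 0 0 -1; -0.65 -0.83 0 0 0 0 -1; -0.65 -0.83 0 0 0 0 -1'
python3 -m handwheel '-0.65 -0.83 0 0 0 0 -1; -0.65 -0.83 0 0 0 0 -1; -0.65 -0.83 0 0 0 0 -1; -0.65 -0.83 0 0 0 0 -1; -0.65 -0.83 0 0 0 0 -1'
python3 -m handwheel '-0.65 -0.83 0 0 0 0 -1; -0.65 -0.83 0 0 0 0 -1; 0 0 0 0 0 0 -1; 0 0 0 0 0 0 -1; 0 0 0 0 0 0 -1'
python3 -m handwheel '0 0 0.5 0 0 0 -1; 0 0 0.7 0 0 0 -1; 0 0 0.7 0 0 0 -1; 0 0 0.3 0 0 0 -1; 0 0 0 0 0 0 -1'
python3 -m handwheel '0 0 0 0 0 0 -1; 0 0 0 0 0 0 -1; 0 0 0 0 0 0 -1; 0 0 0 0 0 0 -1; 0 0 0 0 0 0 -1'
python3 - <<'E'
from h import *
T=[]
for i in range(4): im=pic('wrist'); T.append(env.get_state()['tcp_pos'])
t=np.mean(T,0);s=env.get_state();Y=R.from_rotvec(s['ee_rot']).as_matrix();print(t,np.std(T,0),Y[:,1],s['t'])
d=np.array([.5923,-.2353,t[2]])-t;print('tool units',(Y.T@d/.03).round(3))
c=env.get_calibration('wrist')
q=[(proj(c,p)-[205,140])*4 for p in [[.5927,-.2355,.045],t-[0,0,.021]]];print(q)
cv2.imwrite('pics/c8.png',cv2.resize(im[140:290,205:355],None,fx=4,fy=4,interpolation=cv2.INTER_CUBIC)[:,:,::-1])
E
```

```text
t: 28.72
tcp_pos: [0.5275, 0.138, 0.1953]
ee_rot: [-0.775, -3.043, 0.001]
force: [-0.7, -0.5, 0.6]
grip_width: 0.0091
gripper_force: 42.9
t: 29.35
tcp_pos: [0.5536, -0.018, 0.1953]
ee_rot: [-0.776, -3.043, -0.0]
force: [0.2, 0.9, -0.2]
grip_width: 0.0093
gripper_force: 42.9
t: 29.98
tcp_pos: [0.5796, -0.1739, 0.1952]
ee_rot: [-0.776, -3.043, -0.001]
force: [-0.4, 1.0, -0.0]
grip_width: 0.0096
gripper_force: 42.9
t: 30.6
tcp_pos: [0.5902, -0.2343, 0.1958]
ee_rot: [-0.774, -3.044, -0.001]
force: [0.1, -0.2, -0.1]
grip_width: 0.0094
gripper_force: 42.9
t: 31.22
tcp_pos: [0.59, -0.235, 0.1291]
ee_rot: [-0.775, -3.043, -0.001]
force: [0.1, 0.5, 0.8]
grip_width: 0.0093
gripper_force: 42.9
t: 31.85
tcp_pos: [0.5905, -0.2355, 0.1303]
ee_rot: [0.776, 3.044, -0.0]
force: [0.0, -0.2, 0.0]
grip_width: 0.0094
gripper_force: 42.9
[ 0.59045212 -0.23545765  0.13019642] [1.66933055e-06 1.75093860e-05 2.02371169e-05] [ 4.78707190e-01  8.77974616e-01 -1.90263754e-06] 32.05
tool units [-0.052  0.034 -0.   ]
[array([314.6675837 , 347.25719791]), array([309.56361678, 506.104231  ])]
```

View pics/c8.png

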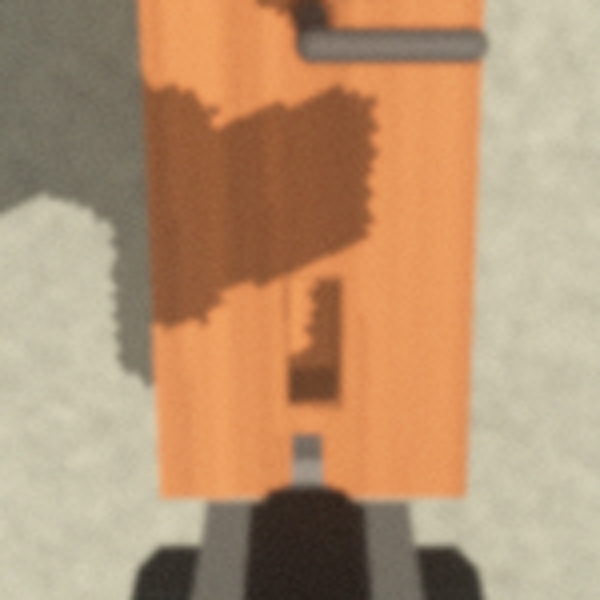

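The pocket's mouth shows at crop columns 288–340 and rows 278–403, matching the prediction, with the key in line at column 307. I'll make a small correction and lower.

```bash
python3 -m handwheel '-0.04 0.03 0.5 0 0 0 -1; 0 0 0.7 0 0 0 -1; 0 0 0.5 0 0 0 -1; 0 0 0.3 0 0 0 -1; 0 0 0 0 0 0 -1'
python3 -m handwheel '0 0 0.1 0 0 0 -1; 0 0 0.1 0 0 0 -1; 0 0 0.1 0 0 0 -1; 0 0 0 0 0 0 -1; 0 0 0 0 0 0 -1'
python3 -m handwheel '0 0 0.08 0 0 0 -1; 0 0 0.05 0 0 0 -1; 0 0 0.03 0 0 0 -1; 0 0 0 0 0 0 -1; 0 0 0 0 0 0 -1'
```

```text
t: 32.67
tcp_pos: [0.5913, -0.2349, 0.0689]
ee_rot: [-0.776, -3.042, -0.001]
force: [0.3, -0.4, 0.4]
grip_width: 0.009
gripper_force: 42.9
t: 33.3
tcp_pos: [0.592, -0.2353, 0.0613]
ee_rot: [0.776, 3.044, -0.0]
force: [0.8, 0.5, 0.5]
grip_width: 0.0092
gripper_force: 42.9
t: 33.92
tcp_pos: [0.592, -0.2353, 0.0564]
ee_rot: [0.776, 3.044, -0.0]
force: [-0.1, -0.5, -0.7]
grip_width: 0.0092
gripper_force: 42.9
```

In freely. Now down to the collar contact.

```bash
python3 -m handwheel '0 0 0.03 0 0 0 -1; 0 0 0.02 0 0 0 -1; 0 0 0 0 0 0 -1; 0 0 0 0 0 0 -1; 0 0 0 0 0 0 -1'
python3 -m handwheel '0 0 0.02 0 0 0 -1; 0 0 0 0 0 0 -1; 0 0 0 0 0 0 -1; 0 0 0 0 0 0 -1; 0 0 0 0 0 0 -1'
```

```text
t: 34.55
tcp_pos: [0.5919, -0.2353, 0.0549]
ee_rot: [-0.776, -3.044, 0.0]
force: [0.6, -0.2, -0.5]
grip_width: 0.0094
gripper_force: 42.9
t: 35.17
tcp_pos: [0.5921, -0.2353, 0.0546]
ee_rot: [0.776, 3.044, -0.0]
force: [-1.7, 1.1, 5.2]
grip_width: 0.0092
gripper_force: 43.6
```

```bash
python3 -m handwheel '0 0 -0.01 0 0 0 -0.7; 0 0 0 0 0 0 -0.4; 0 0 0 0 0 0 0; 0 0 0 0 0 0 0; 0 0 0 0 0 0 0'
python3 -m handwheel '0 0 -0.3 0 0 0 0; 0 0 -0.7 0 0 0 0; 0 0 -0.9 0 0 0 0; 0 0 -0.9 0 0 0 0; 0 0 -0.9 0 0 0 0'
python3 -m handwheel '0 0 -0.7 0 0 0 0; 0 0 0 0 0 0 0; 0 0 0 0 0 0 0; 0 0 0 0 0 0 0; 0 0 0 0 0 0 0'
python3 - <<'E'
from h import *
im=pic('wrist');c=env.get_calibration('wrist')
print([(np.round(d['position'],4).tolist(),round(d['score'],2)) for d in env.spot_point('wrist','key')[:3]])
for z in (.045,.085): print(proj(c,[.5927,-.2355,z]))
for a in (-.013,.013): print('top ends',proj(c,np.array([.5927,-.2355,.085])+a*np.array([.878,-.479,0])))
sc=pic('side');print([(np.round(d['position'],4).tolist(),round(d['score'],2)) for d in env.spot_point('side','keyhole')[:2]])
A=cv2.resize(im[120:300,190:370],(400,400),interpolation=cv2.INTER_CUBIC);B=cv2.resize(sc[230:350,250:370],(400,400),interpolation=cv2.INTER_CUBIC)
cv2.imwrite('pics/c9.png',np.hstack([A,B])[:,:,::-1])
s=env.get_state();print(s['t'],s['force'],s['tcp_pos'])
E
```

```text
t: 35.8
tcp_pos: [0.5919, -0.2352, 0.0545]
ee_rot: [-0.776, -3.044, -0.0]
force: [-0.1, -0.3, -0.2]
grip_width: 0.0427
gripper_force: 0.0
t: 36.42
tcp_pos: [0.5924, -0.2355, 0.1686]
ee_rot: [0.775, 3.042, -0.001]
force: [-0.1, -0.8, -0.6]
grip_width: 0.043
gripper_force: 0.0
t: 37.05
tcp_pos: [0.5915, -0.235, 0.1856]
ee_rot: [-0.776, -3.043, -0.001]
force: [-0.4, -0.3, -0.5]
grip_width: 0.0427
gripper_force: 0.0
[([0.553, -0.323, -0.001], 0.9), ([0.5947, -0.2353, 0.0344], 0.59), ([0.6657, -0.3105, 0.003], 0.58)]
[282.22104862 203.12856178]
[282.31829059 218.57483355]
top ends [282.32865425 201.84379036]
top ends [282.30825304 234.77940575]
[([0.5136, 0.2308, 0.0928], 0.65)]
37.25 [-0.33385697  0.28469791  0.64754993] [ 0.59183162 -0.2351519   0.1862049 ]
```

View pics/c9.png

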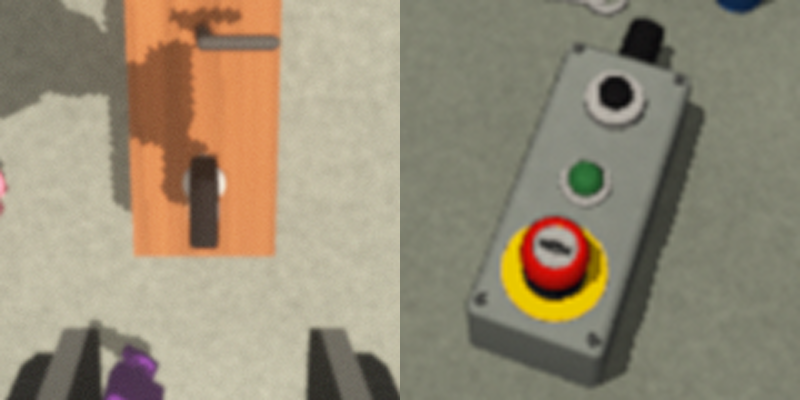

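The key stands in its pocket (left crop, 203,200), down on its collar and let go. The head stays up with the slot home (right crop, 555,250), so I'm handing the job in.

```bash
python3 -c "
from h import *
print(env.close_job())"
```

```text
the job is handed in; nothing more can be done
None
```

The emergency stop is released with its head up, the key is back fully down in its pocket and let go, and the job was handed in at about 37 s; no verdict was returned.

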